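Check a sample under the loupe at its focal height

TASK

Lift the loose steel cover off the porcelain sample dish by its knob and set it down, knob up, on the middle of the white tile. Then take the loupe from its rest by the handle and hold it level with its lens centred over the sample in the dish, the lens at the height marked by the thin disc on the focus gauge. Finish while still holding the loupe there, still and clear of everything else; leave the gauge's setting and the bottle, jar and vial rack alone.

Things in the scene. Friction and masses are not known exactly. Their poses are not given: they have to be found in the camera images.
- sample (a point): Centre of the top face of the sample, a dark steel disc 26 mm across fixed in the middle of the dish, 19 mm above the bench. The dish is a white porcelain bowl, 72 mm across outside, rim 36 mm above the bench, walls 4 mm, on a 100 mm square aluminium plate 6 mm thick; all fixed. z is up.
- cover_knob (a point): On the axis of the loose cover (about 120 g), 23 mm up its round black knob (34 mm tall, 18 mm thick): a good height to grip. Under the knob a steel disc 76 mm across, 4 mm thick, its top 23 mm below this point; under that a plug 56 mm across, 5 mm deep, loose in the dish mouth. The plug's underside is 32 mm below this point. z is up.
- tile_top (a point): Centre of the top face of the fixed white tile, 110 mm square, 8 mm thick, lying on the bench. Left or right of the dish, changes sides with the loupe rest. z is up.
- loupe_grip (a point): Centre of the loupe's straight aluminium handle, 100 mm long (x), 14 mm wide (y), 20 mm tall (z); grip it here across its width. x runs along the handle to the lens, z is up. Loupe about 90 g, balancing about 20 mm from here towards the lens. It lies loose and level in its rest, this point 46 mm above the bench.
- loupe_lens (a point): Centre of the loupe's lens, 85 mm from loupe_grip along the handle (+x), at the same height as the handle's middle. Lens in a black ring 60 mm across and 8 mm tall. z is normal to the lens.
- focus_mark (a point): Centre of the thin black disc (30 mm across, 4 mm thick) on the focus gauge's collar; its mid-height marks the focal height, 85 to 135 mm above the bench, different each time. Collar 16 mm across, 16 mm tall, on an upright steel rod 160 mm tall with a fixed foot 52 mm across, 85 to 110 mm from the sample, on its side away from the robot. Slides if pushed with over 3 N. z is up.
- rest_base (a point): Centre of the underside of the fixed loupe rest, under the handle's centre; x along the handle. Base 110 by 50 mm, 6 mm thick. Two posts 10 mm long, 38 mm either side of the centre, carry the handle; their cheeks stand 17 mm out from its middle line, tops 42 mm above the bench. Between the posts the handle is free down to the base.
- bottle: Bystander: amber bottle 60 mm across, 130 mm tall, loose; origin at the centre of its underside.
- jar: Bystander: white jar 60 mm across, 75 mm tall, loose; origin at the centre of its underside.
- vials: Bystander: loose grey rack 80 by 120 by 45 mm with six vials up to 62 mm tall; origin at the centre of its underside.
Mind the look-alikes: they are no part of the job. Leave any yellow look-alike of the part that bears loupe_grip alone. What is shaped like the part that bears cover_knob but yellow is not meant.

How it is judged:
By the outcome, as a careful person would: the job done as asked, in the order asked, and still so for the second after the job is handed in, while the arm keeps its last pose, push and grip.
It also fails if it takes over 64 s, if anything falls off the work surface, if the arm or the gripper's body presses on something with over 40 N, if the wrist force passes 120 N, or if a joint passes its speed limit or range.

ROBOT

A 7-joint arm with a two-finger parallel gripper is mounted at the origin on the work surface. World frame = base frame: x ahead of the robot, y to its left, z up, the work surface at z = 0. Lengths are in m, angles in rad, forces in N, time in s.
With the tool pointing down it reaches from about 0.4 to 0.875 m from the base axis. Payload 4.4 kg.
Tool frame: the origin (TCP) lies where the fingers leave the gripper's body, on its centre line; the fingertips stand tip_reach ahead of it and the grasp point (between the pads) lies 54 mm ahead of it (tip_reach is the distance from the TCP to the fingertips, in m); z points along the fingers, y is the direction in which the jaws open and shut (so a half turn about z gives the same grasp; the last joint's range is limited). The gripper opens to 85 mm and grips with 20 to 120 N. Pads are 22 mm wide; open, the fingers measure 114 mm over their backs; the gripper's body (76 mm by 85 mm) begins 54 mm behind the grasp point. The pads swing forward as they close: fully open they stand 13 mm farther back than shut.
Start: joints at [-1.207, 0.628, 0.038, 1.517, -0.027, 0.996, -0.02], TCP at [0.271, 0.591, 0.304] pointing down, gripper open.
Joint ranges: [-3.06, 3.06], [-0.37, 2.12], [-1.25, 1.32], [0.18, 2.47], [-1.1, 4.24], [0.23, 1.98], [-2.94, 2.94]. Speed limits (rad/s): [2.57, 2.57, 3.14, 3.14, 3.14, 3.14, 3.14].

INTERFACE

Orientations are given as [roll, pitch, yaw] about the fixed x, y, z axes, in that order (R = Rz(yaw) Ry(pitch) Rx(roll)).
In Python, from bench import observe, snapshot, camera_model, job_done, tip_reach gives the robot as it stands. The module is installed in compiled form; this text tells all that it offers.
- The arm moves only by the tool move_arm, never from a script. Its argument "targets" is a list that holds one entry, the list of rows, each a list of 5 numbers: the opening, from 0 (shut) to 1 (fully open), then the shift along the world's x, y, z each as a share of 0.6 m, from -1 to 1, then the turn about the world's z as a share of 90 degrees, from -1 to 1. In form: [[[claw, x, y, z, yaw], ...]]. A call has 1 to 10 rows; each row shifts and turns the commanded pose from where the row before left it; what a row does not reach is not made up. A row lasts 1/10 s, in which the tool goes at most 50 mm and 8.59 degrees, less where a joint would pass 70% of its speed; a pose out of reach is approached as far as the arm can. A call with a number of a shift or a turn outside -1 to 1 is refused whole. A call with a gripper value outside its range is refused whole. The fingers move at their own pace and stop on an object; the grip force is fixed at half the most. Time passes only in rows, so rows that do not move let the fingers close. It gives the time, the measured TCP pose, the force and the opening at its end, in the units of the state.
- observe(): the state, without advancing time (a new reading comes with each control period).
- snapshot(name): name is "scene" or "top"; returns the picture (400x640x3 uint8, red, green, blue); there is no depth.
- camera_model(name): a dict with "K" (3x3 intrinsics, pixels), "R" (3x3) and "t" (3): a world point X has camera coordinates R X + t. Camera axes: x right, y down, z forward; pixel columns grow to the right and rows downward; lengths in m; the calibration is good to about 2 mm. A picture is of the moment at which its call begins. camera_model takes no time and is no camera call.
- job_done(): hands the job in, once; it reports no verdict.
The state is a dict: "time": time; "q": joint angles; "qvel": joint speeds; "tau": joint torques, N m; "position": TCP position; "tool_rot": TCP orientation; "ft_force": force on the tool from outside, world axes, zero at the start; "wrist_torque": the same for the moment, N m; "gripper_width": finger opening in m.
Only numpy, scipy, OpenCV 4.12 (cv2) and the standard library are available. Lean on these libraries where they do the work, as an engineer would, in place of code of your own. Each camera call takes 0.05 s, during which the arm holds its last target. There are 200 camera calls.

## Working session

There is one attempt and no reset: what is moved stays moved. The work goes in short steps, Python scripts to look and compute and a tool call to move; the robot and the scene stay as the last step left them, time stands still between calls to the robot, and variables do not carry over. Pictures are saved under pics/ and viewed, about 8 in all and at most 12, crops included, and the job is handed in when it is done.

Besides the shell and the picture viewer there is one more tool, called after "Emit:" in YAML: its name, and indented under it one key for each argument. move_arm: Moves the arm, as the interface text tells. Shift numbers are shares of 0.6 m and turn numbers shares of 90 degrees, none past 1 either way. Its arguments: {"type":"object","properties":{"targets":{"type":"array"}},"required":["targets"]}

```bash
mkdir -p pics
cat > h.py <<'E'
import numpy as np, cv2
from bench import *
def ray(cam,u,v):
    m=camera_model(cam);K,R,t=map(np.array,(m["K"],m["R"],m["t"]))
    d=R.T@np.linalg.solve(K,[u,v,1.]); return -R.T@t,d
def onz(cam,u,v,z):
    c,d=ray(cam,u,v); return c+d*(z-c[2])/d[2]
def proj(cam,X):
    m=camera_model(cam);K,R,t=map(np.array,(m["K"],m["R"],m["t"]))
    p=K@(R@np.array(X)+t); return p[:2]/p[2]
def save(cam,name):
    im=snapshot(cam)[:,:,::-1].copy(); cv2.imwrite(f"pics/{name}.png",im); return im
E
python3 - <<'E'
from h import *
s=save("scene","s0");t=save("top","t0")
for c in("scene","top"):
    m=camera_model(c);R=np.array(m["R"]);print(c,-R.T@np.array(m["t"]),R[2],m["K"])
print(observe(),tip_reach)
E
```

```text
scene [ 0.9964202  -0.60516443  0.88497113] [-0.4044545   0.61032399 -0.6811176 ] [[423.96533717   0.         321.87572039]
 [  0.         423.96533717 196.69246659]
 [  0.           0.           1.        ]]
top [0.41825878 0.08611023 1.19081753] [ 0.10394257 -0.00651132 -0.99456199] [[428.81360154   0.         314.39721613]
 [  0.         428.81360154 200.98592216]
 [  0.           0.           1.        ]]
{'time': 0.1, 'q': array([-1.20679519,  0.6292192 ,  0.03845837,  1.51827137, -0.02699055,
        0.99628814, -0.01998765]), 'qvel': array([ 0.00012001, -0.00048209,  0.00065093, -0.00269671, -0.00012373,
        0.00198466,  0.00068826]), 'tau': array([ 2.93244266e-03, -5.64539015e+01,  1.23038840e+00, -1.93976784e+01,
        1.12901023e-02,  5.43848742e-03, -1.18457223e-05]), 'position': array([0.27064776, 0.59049708, 0.30310243]), 'tool_rot': array([-3.13992519e+00,  3.07919838e-05,  2.71179795e+00]), 'ft_force': array([-0.60903604,  0.26031166,  0.66856073]), 'wrist_torque': array([-0.01977681,  0.02324285, -0.02049782]), 'gripper_width': 0.08546760837116145} 0.0726
```

View pics/s0.png

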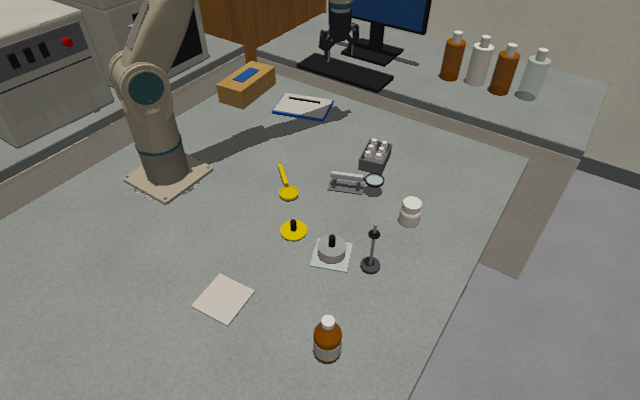

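View pics/t0.png

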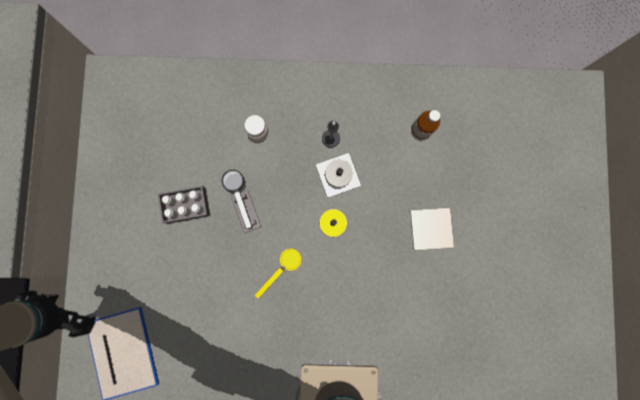

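The scene picture shows the steel cover on the dish at (332,248) and its yellow look-alike at (293,230). It also shows the steel loupe in its rest at (350,182), with the yellow loupe at (287,185), the tile at (224,298) and the gauge at (373,250).
In the top picture, the candidates for the cover are steel (340,172) and yellow (333,222). For the loupe they are aluminium (242,205) and yellow (278,272). I choose the steel cover and the aluminium loupe, and will check both in one crop.

Run:
```python
from h import *
s=cv2.imread("pics/s0.png");t=cv2.imread("pics/t0.png")
def c(i,x,y,w,h): return cv2.resize(i[y:y+h,x:x+w],(400,300),interpolation=cv2.INTER_CUBIC)
cv2.imwrite("pics/c0.png",np.vstack([np.hstack([c(t,300,115,80,60*1+30)[:,:] if 0 else c(t,290,115,100,75),c(t,200,160,100,75)]),np.hstack([c(s,305,215,80,60),c(s,320,160,80,60)])]))
```

```text
(no output)
```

View pics/c0.png

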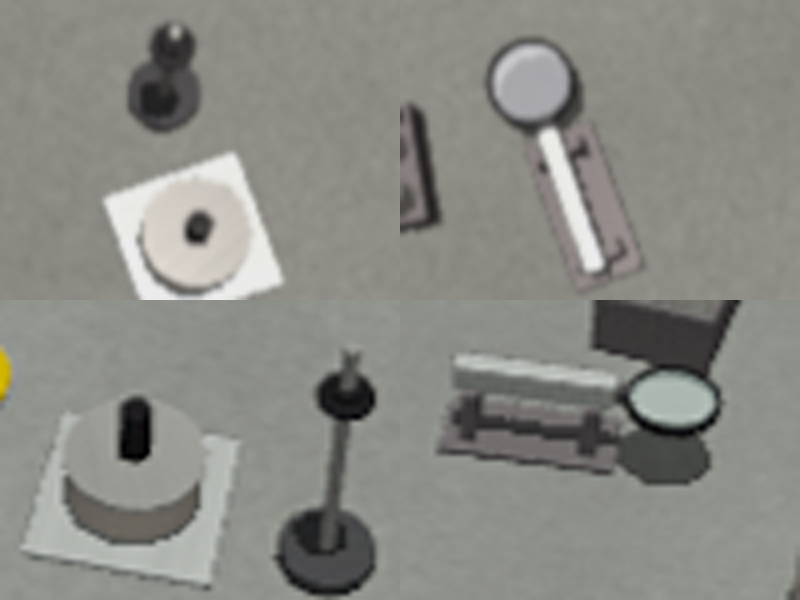

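The crops confirm the grey steel cover with its black knob on the dish, and the aluminium loupe in its rest with the lens at the far end. The gauge disc is at top (333,126) and scene (374,234).

Run:
```python
from h import *
np.set_printoptions(precision=4,suppress=True)
t=cv2.imread("pics/t0.png");s=cv2.imread("pics/s0.png")
def comp(m,u,v):
    n,l,st,ce=cv2.connectedComponentsWithStats(m.astype(np.uint8)); k=l[v,u]; 
    return (l==k),st[k],ce[k]
g=t.min(2)
m,st,ce=comp(g>190,432,230);print("tile",st,onz("top",*ce,.008))
m,st,ce=comp(g>215,242,205);ys,xs=np.nonzero(m)
P=np.array([onz("top",x,y,.056)[:2] for x,y in zip(xs,ys)])
c=P.mean(0);w=np.linalg.svd(P-c)[2][0];w*=np.sign(w[0]);pr=(P-c)@w
print("handle",st,c,c+w*(pr.max()+pr.min())/2,w,np.degrees(np.arctan2(w[1],w[0])),np.ptp(pr))
print("lens top",onz("top",233.3,180.8,.049),"scene",onz("scene",374.5,180.5,.049))
# plate: minimal rect of white
sub=np.zeros_like(g);sub[145:205,305:370]=1
cnt=np.argwhere((g>200)&(sub>0))[:,::-1].astype(np.float32)
r=cv2.minAreaRect(cnt);print("plate",r,onz("top",*r[0],.006))
print("cover disc top",onz("top",338.9,173.1,.040)); print("scene disc",onz("scene",305+133/5,215+155/5,.04),'knob top scene',onz("scene",305+135/5,215+105/5,.074))
print("foot",onz("top",330.8,139.2,.003),"scene foot",onz("scene",305+327/5,215+250/5,.006))
a,d=ray("top",333.2,126);b,e=ray("scene",374.2,234.4)
x=np.linalg.lstsq(np.c_[d,-e],b-a,rcond=None)[0];p,q=a+d*x[0],b+e*x[1];print("mark",p,q)
```

```text
tile [ 411  209   42   40 1483] [ 0.4751 -0.2478  0.008 ]
handle [236 193  14  34 129] [0.508  0.2688] [0.5086 0.269 ] [0.9291 0.3697] 21.699607084943597 0.09475736418892403
lens top [0.5857 0.2979 0.049 ] scene [0.5919 0.2926 0.049 ]
plate ((337.8686218261719, 174.638671875), (34.43061065673828, 34.686920166015625), 70.01689147949219) [0.6181 0.0148 0.006 ]
cover disc top [0.6167 0.0141 0.04  ]
scene disc [0.6203 0.0096 0.04  ] knob top scene [0.6182 0.0134 0.074 ]
foot [0.7194 0.0369 0.003 ] scene foot [0.7236 0.0364 0.006 ]
mark [0.7233 0.0366 0.124 ] [0.723  0.0364 0.1239]
```

Emit:
move_arm:
  targets:
    - [[1,0.0412,-0.0687,0,0],[1,0.0412,-0.0687,0,0],[1,0.0412,-0.0687,0,0],[1,0.0412,-0.0687,0,0],[1,0.0412,-0.0687,0,0],[1,0.0412,-0.0687,0,0],[1,0.0412,-0.0687,0,0],[1,0.0412,-0.0687,0,0],[1,0.0412,-0.0687,0,0],[1,0.0412,-0.0687,0,0]]

```text
time: 1.1
position: [0.5186, 0.1769, 0.3037]
tool_rot: [-3.141, -0.0, 2.712]
ft_force: [-0.2, 0.8, 0.3]
gripper_width: 0.0852
```

Emit:
move_arm:
  targets:
    - [[1,0.0412,-0.0687,0,0],[1,0.0412,-0.0687,0,0],[1,0.0412,-0.0687,0,0],[1,0.0412,-0.0687,0,0],[1,0,0,-0.05,0],[1,0,0,-0.05,0],[1,0,0,0,0],[1,0,0,0,0]]

```text
time: 1.9
position: [0.6167, 0.0141, 0.2438]
tool_rot: [-3.141, -0.001, 2.712]
ft_force: [0.5, 0.2, -0.0]
gripper_width: 0.0855
```

Emit:
move_arm:
  targets:
    - [[1,0,0,-0.04,0],[1,0,0,-0.04,0],[1,0,0,-0.03,0],[1,0,0,-0.01,0],[1,0,0,0,0],[1,0,0,0,0]]

```text
time: 2.5
position: [0.6179, 0.014, 0.1735]
tool_rot: [3.14, 0.002, 2.712]
ft_force: [0.3, -0.0, -0.2]
gripper_width: 0.0854
```

Run:
```python
from h import *
s=save("scene","s1");t=save("top","t1")
c=lambda i,x,y:cv2.resize(i[y:y+120,x:x+100],(400,480),interpolation=cv2.INTER_CUBIC)
cv2.imwrite("pics/c1.png",np.hstack([c(s,285,170),c(t,290,110)]))
p=observe()["position"];print(p);print(proj("scene",p+[0,0,-.054]),proj("scene",[p[0],p[1],.074]))
```

```text
[0.61780524 0.01393901 0.17344514]
[332.35660241 223.55719005] [331.98430811 235.81094377]
```

View pics/c1.png

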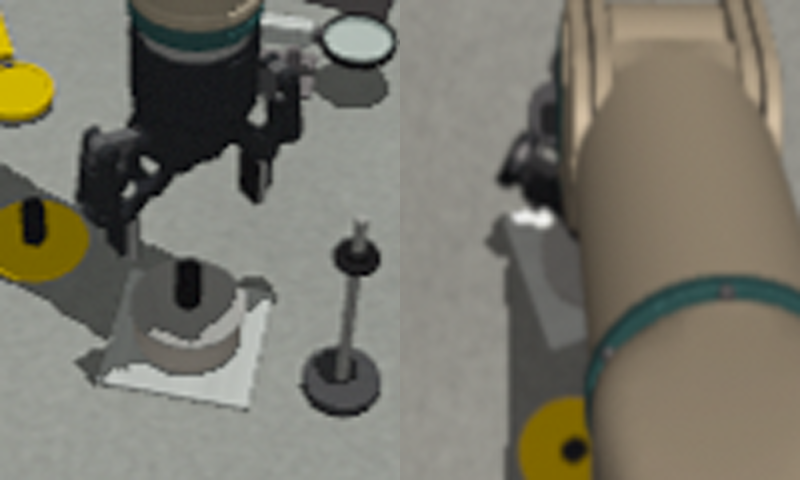

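The crop shows the knob top at scene (332,237), against a predicted (332,236) under the tool, with the fingers straddling it. I'll descend and grip.

Emit:
move_arm:
  targets:
    - [[1,0,0,-0.03,0],[1,0,0,-0.03,0],[1,0,0,-0.02,0],[1,0,0,-0.0075,0],[1,0,0,0,0],[0,0,0,0,0],[0,0,0,0,0],[0,0,0,0,0],[0,0,0,0,0],[0,0,0,0,0]]

```text
time: 3.6
position: [0.6172, 0.0139, 0.1199]
tool_rot: [3.141, 0.001, 2.712]
ft_force: [1.5, -0.7, 1.1]
gripper_width: 0.0163
```

Emit:
move_arm:
  targets:
    - [[0,0,0,0,0],[0,0,0,0,0],[0,0,0,0,0],[0,0,0,0,0]]

```text
time: 4.0
position: [0.6172, 0.0139, 0.1199]
tool_rot: [3.141, 0.001, 2.712]
ft_force: [-0.2, -0.4, 5.6]
gripper_width: 0.016
```

Emit:
move_arm:
  targets:
    - [[0,0,0,0.01,0],[0,0,0,0.02,0],[0,0,0,0.03,0],[0,0,0,0.04,0],[0,0,0,0.04,0],[0,0,0,0.02,0],[0,0,0,0,0],[0,0,0,0,0]]

```text
time: 4.8
position: [0.6165, 0.0138, 0.215]
tool_rot: [-3.141, -0.001, 2.712]
ft_force: [-0.0, 0.4, -1.9]
gripper_width: 0.0161
```

Run:
```python
from h import *
s=save("scene","s2")
cv2.imwrite("pics/c2.png",cv2.resize(s[140:290,270:420],(600,600),interpolation=cv2.INTER_CUBIC))
p=observe()["position"];print(p,observe()["ft_force"])
```

```text
[0.6161806  0.01383947 0.21438499] [-0.05295292 -0.16064467 -0.55749225]
```

View pics/c2.png

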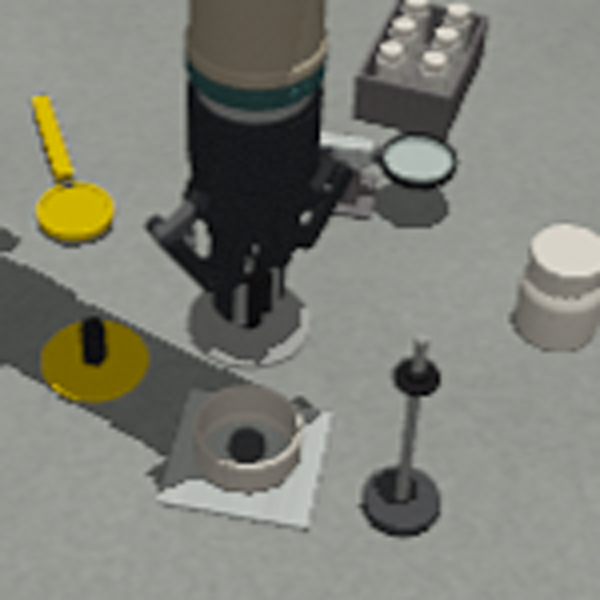

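The cover is off the dish, held by the knob, and the sample shows at scene (331.5,251). Next, to the tile.

Emit:
move_arm:
  targets:
    - [[0,-0.0337,-0.0623,0,0],[0,-0.0337,-0.0623,0,0],[0,-0.0337,-0.0623,0,0],[0,-0.0337,-0.0623,0,0],[0,-0.0337,-0.0623,0,0],[0,-0.0337,-0.0623,0,0],[0,-0.0335,-0.0622,0,0],[0,0,0,-0.05,0],[0,0,0,-0.05,0],[0,0,0,0,0]]

```text
time: 5.85
position: [0.4725, -0.2468, 0.1514]
tool_rot: [3.141, -0.01, 2.711]
ft_force: [-1.8, 0.0, -1.1]
gripper_width: 0.0163
```

Emit:
move_arm:
  targets:
    - [[0,0,0,-0.03,0],[0,0,0,-0.025,0],[0,0,0,0,0],[0,0,0,0,0]]

```text
time: 6.25
position: [0.4757, -0.2475, 0.1228]
tool_rot: [3.142, -0.0, 2.712]
ft_force: [0.5, -0.2, -0.0]
gripper_width: 0.0164
```

Run:
```python
from h import *
s=save("scene","s3");t=save("top","t3")
c=lambda i,x,y:cv2.resize(i[y:y+100,x:x+100],(400,400),interpolation=cv2.INTER_CUBIC)
cv2.imwrite("pics/c3.png",np.hstack([c(s,175,230),c(t,382,180)]))
p=observe()["position"];print(p,observe()["ft_force"])
print(proj("scene",[p[0],p[1],p[2]-.077]),proj("scene",[.4751,-.2478,.008]))
# sample from s2
g=s[235:265,315:350].max(2); d=(g<75).astype(np.uint8)
n,l,st,ce=cv2.connectedComponentsWithStats(d)
for k in range(1,n):
    if st[k,4]>15: print(st[k],ce[k]+[315,235],onz("scene",*(ce[k]+[315,235]),.019))
```

```text
[ 0.47608253 -0.24786052  0.12339014] [ 0.304375   -0.45391559 -1.60826036]
[221.12482993 287.45701154] [223.3459199  296.54891898]
[12 13  9  8 27] [331.40740741 252.14814815] [0.6219163  0.00681109 0.019     ]
```

View pics/c3.png

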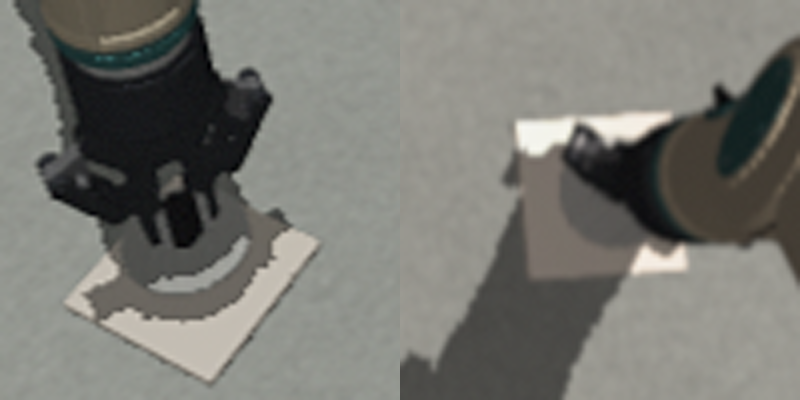

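The cover hangs level above the tile, centred within a few mm in both views. I'll set it down.

Emit:
move_arm:
  targets:
    - [[0,0,0,-0.02,0],[0,0,0,-0.015,0],[0,0,0,-0.005,0],[0,0,0,0,0],[0,0,0,0,0]]

```text
time: 6.85
position: [0.4754, -0.2478, 0.0983]
tool_rot: [3.142, -0.0, 2.712]
ft_force: [0.5, -0.1, -2.1]
gripper_width: 0.0161
```

Emit:
move_arm:
  targets:
    - [[0,0,0,-0.002,0],[0,0,0,0,0],[0,0,0,0,0]]

```text
time: 7.15
position: [0.4756, -0.2478, 0.0974]
tool_rot: [3.142, 0.0, 2.712]
ft_force: [-0.1, -0.0, -0.5]
gripper_width: 0.0163
```

Emit:
move_arm:
  targets:
    - [[0,0,0,-0.002,0],[0,0,0,0,0],[0,0,0,0,0]]

```text
time: 7.45
position: [0.4756, -0.2479, 0.0969]
tool_rot: [-3.142, 0.001, 2.712]
ft_force: [-0.8, 0.2, 7.2]
gripper_width: 0.0161
```

Emit:
move_arm:
  targets:
    - [[0,0,0,-0.001,0],[0,0,0,0,0],[0,0,0,0,0]]

```text
time: 7.75
position: [0.4756, -0.2479, 0.0969]
tool_rot: [3.142, 0.001, 2.712]
ft_force: [-2.2, 1.6, 11.6]
gripper_width: 0.0163
```

Emit:
move_arm:
  targets:
    - [[1,0,0,0,0],[1,0,0,0,0],[1,0,0,0,0],[1,0,0,0,0],[1,0,0,0,0],[1,0,0,0,0],[1,0,0,0.03,0],[1,0,0,0.07,0],[1,0,0,0.08,0],[1,0,0,0.08,0]]

```text
time: 8.75
position: [0.475, -0.2476, 0.2528]
tool_rot: [3.142, -0.001, 2.712]
ft_force: [1.5, -0.1, -0.8]
gripper_width: 0.0857
```

Emit:
move_arm:
  targets:
    - [[1,0.005,0.078,0,0],[1,0.005,0.078,0,0.086],[1,0.005,0.078,0,0.086],[1,0.005,0.078,0,0.086],[1,0.005,0.078,0,0.086],[1,0.005,0.078,0,0.085],[1,0.005,0.078,0,0.085],[1,0.005,0.078,0,0],[1,0.005,0.078,0,0],[1,0.005,0.078,0,0]]

```text
time: 9.75
position: [0.5053, 0.2219, 0.2514]
tool_rot: [-3.141, -0.0, -2.764]
ft_force: [0.6, 0.0, -0.2]
gripper_width: 0.0855
```

Emit:
move_arm:
  targets:
    - [[1,0.005,0.078,0,0],[1,0,0,-0.06,0],[1,0,0,-0.05,0],[1,0,0,0,0],[1,0,0,0,0]]

```text
time: 10.25
position: [0.5085, 0.2668, 0.1855]
tool_rot: [-3.141, -0.001, -2.764]
ft_force: [0.8, 0.3, -0.0]
gripper_width: 0.0856
```

Run:
```python
from h import *
s=save("scene","s4");t=save("top","t4")
c=lambda i,x,y:cv2.resize(i[y:y+100,x:x+100],(400,400),interpolation=cv2.INTER_CUBIC)
cv2.imwrite("pics/c4.png",np.hstack([c(s,300,120),c(s,175,240)]))
o=observe();p=o["position"];print(p,o["ft_force"],np.degrees(o["tool_rot"][2])+360)
print(proj("scene",[p[0],p[1],.056]),proj("scene",p+[0,0,-.054]))
g=t[200:260,400:460].min(2);n,l,st,ce=cv2.connectedComponentsWithStats((g>190).astype(np.uint8))
print(proj("top",[.4756,-.2479,.03]))
```

```text
[0.50944893 0.26715664 0.18693783] [0.90125758 0.05235082 0.37199973] 201.5898350203161
[346.88888929 173.3907059 ] [348.05222198 153.17170775]
[434.06780381 227.93964221]
```

View pics/c4.png

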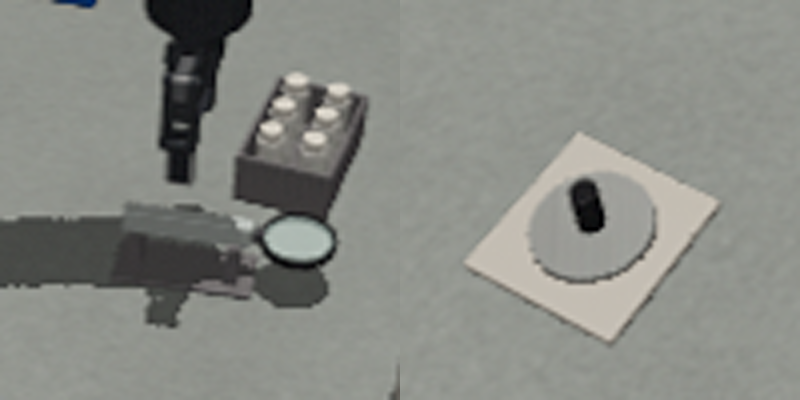

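The cover sits knob up in the middle of the tile. The handle middle is at about scene (347,174.5), against a predicted (347,173.4). I'll descend on the loupe and grip.

Emit:
move_arm:
  targets:
    - [[1,0,0,-0.05,0],[1,0,0,-0.05,0],[1,0,0,-0.03,0],[1,0,0,-0.0125,0],[1,0,0,0,0],[0,0,0,0,0],[0,0,0,0,0],[0,0,0,0,0],[0,0,0,0,0],[0,0,0,0,0]]

```text
time: 11.35
position: [0.5087, 0.2673, 0.1004]
tool_rot: [3.141, 0.001, -2.764]
ft_force: [-3.6, -2.4, 14.7]
gripper_width: 0.0132
```

Emit:
move_arm:
  targets:
    - [[0,0,0,0,0],[0,0,0,0,0],[0,0,0,0,0],[0,0,0,0,0],[0,0,0,0,0]]

```text
time: 11.85
position: [0.5087, 0.2673, 0.1005]
tool_rot: [3.141, 0.001, -2.764]
ft_force: [-0.3, -0.1, 4.9]
gripper_width: 0.013
```

Emit:
move_arm:
  targets:
    - [[0,0,0,0.01,0],[0,0,0,0.02,0],[0,0,0,0.03,0],[0,0,0,0.03,0],[0,0,0,0.03,0],[0,0,0,0.03,0],[0,0,0,0.015,0],[0,0,0,0,0],[0,0,0,0,0]]

```text
time: 12.75
position: [0.5082, 0.2668, 0.1987]
tool_rot: [-3.141, -0.001, -2.764]
ft_force: [0.4, -0.0, -1.1]
gripper_width: 0.0132
```

Emit:
move_arm:
  targets:
    - [[0,0.002,-0.02,0,0],[0,0.005,-0.05,0,0],[0,0.007,-0.065,0,0],[0,0.007,-0.065,0,0],[0,0.007,-0.065,0,0],[0,0.007,-0.065,0,0],[0,0.007,-0.065,0,0],[0,0.005,-0.05,0,0],[0,0.003,-0.03,0,0],[0,0,0,0,0]]

```text
time: 13.75
position: [0.5377, -0.0229, 0.1979]
tool_rot: [-3.14, -0.003, -2.771]
ft_force: [0.5, 0.9, -1.0]
gripper_width: 0.0128
```

Emit:
move_arm:
  targets:
    - [[0,0,0,-0.015,0],[0,0,0,-0.015,0],[0,0,0,0,0],[0,0,0,0,0],[0,0,0,0,0]]

```text
time: 14.25
position: [0.5386, -0.0172, 0.1809]
tool_rot: [3.141, 0.0, -2.763]
ft_force: [0.1, -0.5, -0.8]
gripper_width: 0.0129
```

Run:
```python
from h import *
s=save("scene","s5");t=save("top","t5")
c=lambda i,x,y:cv2.resize(i[y:y+100,x:x+100],(400,400),interpolation=cv2.INTER_CUBIC)
cv2.imwrite("pics/c5.png",np.hstack([c(s,290,180),c(t,290,110)]))
o=observe();p=o["position"];print(p,o["ft_force"],o["tool_rot"])
L=p+[.085*.929,.085*.37,-.0545];print(L,proj("scene",L),proj("top",L))
```

```text
[ 0.53867481 -0.01758658  0.18114008] [-0.21873142  0.58175784 -1.57382568] [-3.14144383e+00  4.69289901e-04 -2.76337971e+00]
[0.61763981 0.01386342 0.12664008] [332.34468504 221.54203226] [341.30229757 166.92376008]
```

View pics/c5.png

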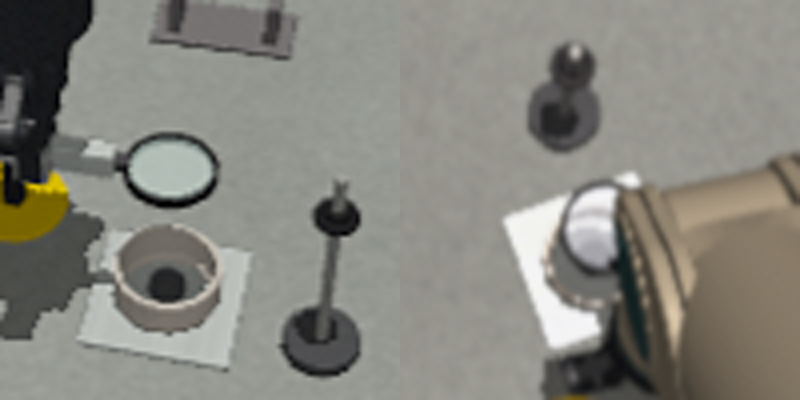

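The crop shows the lens at about scene (332.6,222.3) over the dish, with the sample at (331.6,251.4), the gauge disc at (374.2,234.2), and the loupe clear of everything. I'll now measure the remaining offsets, using the lens as a local reference.

Run:
```python
from h import *
np.set_printoptions(precision=4,suppress=True)
s=cv2.imread("pics/s5.png");t=cv2.imread("pics/t5.png")
def dark(im,x,y,w,h,th):
    S=8;c=cv2.resize(im[y:y+h,x:x+w].max(2),None,fx=S,fy=S,interpolation=cv2.INTER_CUBIC)
    C,_=cv2.findContours((c<th).astype(np.uint8),cv2.RETR_EXTERNAL,cv2.CHAIN_APPROX_NONE)
    k=max(C,key=cv2.contourArea);e=cv2.fitEllipse(cv2.convexHull(k));b=cv2.boundingRect(k)
    f=lambda a,o:(a+.5)/S-.5+o
    print(" ell",f(e[0][0],x),f(e[0][1],y),np.array(e[1])/S,e[2]); return f(e[0][0],x),f(e[0][1],y)
for th in(70,90):
    print("lens");l=dark(s,320,208,28,28,th)
    print("disc");d=dark(s,366,227,17,15,th)
    print("sample");q=dark(s,322,244,19,14,th-5)
    print("topdisc");td=dark(t,326,119,15,14,th)
o=observe()["position"];L=o+[.085*.929,.085*.37,-.0545]
b=np.array(l)-proj("scene",L);print("bias",b)
print("sample raw",onz("scene",*q,.019),"corr",onz("scene",*(q-b),.019))
for bb in (0*b,b):
    a,dd=ray("top",*td);c,e=ray("scene",*(d-bb))
    x=np.linalg.lstsq(np.c_[dd,-e],c-a,rcond=None)[0];print("mark",a+dd*x[0],c+e*x[1])
# white plate from scene s5
```

```text
lens
 ell 331.7238492965698 223.01763534545898 [17.2076 23.997 ] 97.76690673828125
disc
 ell 373.76616954803467 234.0634765625 [ 9.7086 11.4222] 100.33856964111328
sample
 ell 331.2461404800415 250.95620775222778 [8.7239 9.6428] 90.25940704345703
topdisc
 ell 332.5304470062256 126.85601711273193 [ 9.489  12.1099] 13.68952751159668
lens
 ell 332.0747871398926 222.24732112884521 [19.1483 24.9723] 93.0468521118164
disc
 ell 373.73283195495605 234.02856254577637 [11.4202 15.0355] 10.621689796447754
sample
 ell 331.25139141082764 250.82542419433594 [ 9.2311 10.7014] 92.58688354492188
topdisc
 ell 331.7077007293701 128.60968399047852 [11.5523 16.8938] 21.319046020507812
bias [-0.2699  0.7053]
sample raw [0.6191 0.0104 0.019 ] corr [0.6184 0.0128 0.019 ]
mark [0.7179 0.04   0.1183] [0.7196 0.0412 0.1187]
mark [0.7174 0.0401 0.1202] [0.7198 0.0418 0.1208]
```

Run:
```python
from h import *
s=cv2.imread("pics/s5.png");t=cv2.imread("pics/t5.png")
c=lambda i,x,y:cv2.resize(i[y:y+40,x:x+25],(375,600),interpolation=cv2.INTER_NEAREST)
im=np.hstack([c(s,360,220),c(t,320,112)]);im=np.clip(im.astype(float)*1.6,0,255).astype(np.uint8)
cv2.imwrite("pics/c6.png",im)
```

```text
(no output)
```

View pics/c6.png

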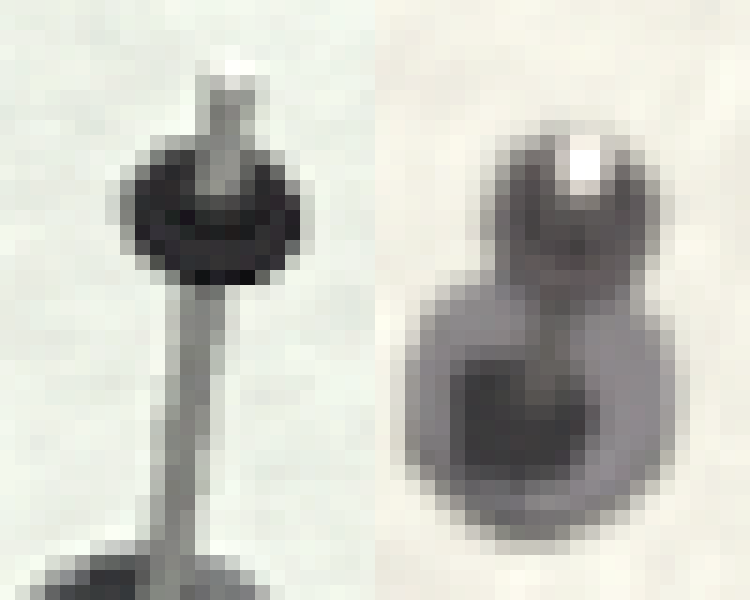

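The enlargement shows the gauge disc centred at about scene (373.7,233.6) and top (332.8,125.8). The rod tip is at top (333.5,122.2), and the foot centre at top (330.9,138.4).

Run:
```python
from h import *
from scipy.optimize import least_squares
np.set_printoptions(precision=4,suppress=True)
b=np.array([-.25,.4])
print("rodtip",onz("top",333.5,122.2,.16),"foot",onz("top",330.9,138.4,.004))
for bb in(0*b,b):
    a,dd=ray("top",332.8,125.8);c,e=ray("scene",*(np.array([373.7,233.6])-bb))
    x=np.linalg.lstsq(np.c_[dd,-e],c-a,rcond=None)[0];print("tri",a+dd*x[0],c+e*x[1])
    for xy in((.721,.0367),(.7235,.036)):
        f=lambda z:proj("scene",[*xy,z[0]])-bb*0-(np.array([373.7,233.6])-bb)
        r=least_squares(lambda z:f(z)[1:],[.12]);print(xy,"z",r.x,f(r.x))
```

```text
rodtip [0.7226 0.0378 0.16  ] foot [0.7215 0.0367 0.004 ]
tri [0.7231 0.0378 0.1262] [0.7214 0.0365 0.1257]
(0.721, 0.0367) z [0.1253] [-0.1086 -0.    ]
(0.7235, 0.036) z [0.1275] [ 0.748 -0.   ]
tri [0.7228 0.0378 0.1272] [0.7217 0.037  0.1269]
(0.721, 0.0367) z [0.1267] [-0.3068  0.    ]
(0.7235, 0.036) z [0.1289] [0.5506 0.    ]
```

The lens is at z≈0.1266 against a mark at ≈0.1265, and within about 1.5 mm of the sample laterally. I'll let it settle, check that it's still, and hand in.

Emit:
move_arm:
  targets:
    - [[0,0,0,0,0],[0,0,0,0,0],[0,0,0,0,0],[0,0,0,0,0],[0,0,0,0,0]]

```text
time: 14.85
position: [0.5385, -0.018, 0.1809]
tool_rot: [-3.142, 0.0, -2.764]
ft_force: [0.7, 0.5, -1.2]
gripper_width: 0.013
```

Run:
```python
from h import *
s=save("scene","s7");a=cv2.imread("pics/s5.png");z=cv2.imread("pics/s0.png")
print("change since s5",(cv2.absdiff(s,a).max(2)>40).sum())
for n,(x,y,w,h) in dict(gauge=(360,222,24,52),jar=(395,192,32,38),bottle=(308,312,38,52),vials=(355,135,40,35)).items():
    print(n,(cv2.absdiff(s,z)[y:y+h,x:x+w].max(2)>40).sum())
o=observe();print(o["position"],o["ft_force"],abs(o["qvel"]).max(),o["gripper_width"]);print(job_done())
```

```text
change since s5 91
gauge 0
jar 0
bottle 0
vials 0
[ 0.53849432 -0.01800085  0.18092976] [ 0.19473696 -0.229427   -0.79168162] 0.0016875284674426406 0.012740522852197693
the job is handed in; nothing more can be done
None
```

I lifted the steel cover off the dish by its knob and set it down knob up on the middle of the tile. Then I took the aluminium loupe by its handle, held it level over the sample, and handed the job in at about 15 s of the 64 s.

**Last checks**
- **Lens height:** about 0.1264 m, worked out from the tool height and the grip. The focus mark is at about 0.1265 m, give or take 2 mm. My height readings for the mark disagreed: 0.124 m in the first pictures, and 0.118–0.121 m from an automatic outline that had merged with the gauge's foot. I used the enlarged view.
- **Lens position:** about 1.5 mm from the sample. The two cameras differ by about 2 mm.
- **Arm and grip:** the arm was still and the grip firm, with about 1 N at the wrist.
- **Cover on the tile:** centred to within a few mm, judged by eye. I looked at it just after release and not again at the end.
- **Gauge, jar, bottle and vial rack:** unchanged from the first picture.
- **Small disagreement:** 91 pixels changed between the last two scene pictures, before and after the final settling. I did not view the last picture, but think the arm settling by about half a millimetre explains them.

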